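# Home the decorating wheel

## Task

In the pottery decorating room, turn the banding wheel by its little metal stud until the stud stands at the fixed pointer beside the rim, and let go of it with the dish still standing in the middle of the wheel. Then store this position by pressing the long key of the controller with the fingertips, firmly (about 10 N) for about a second but never harder than 25 N, and take the hand away. Leave the other two keys unpressed, and the bowl, tin, cup and saucer where they are.

Things in the scene. Friction and masses are not known exactly. Their poses are not given: they have to be found in the camera images.
- stud (a point): The index stud: a bright bare-metal pin 12 mm in diameter standing 20 mm up from the wheel's dark disc, 85 mm from the axle, near the rim. This point is on the pin's axis, half-way up (10 mm above the disc); its x axis points radially outward.
- index_point (a point): The place where the middle of the stud must come: 85 mm from the axle, 88 mm above the bench, radially inward of the aluminium pointer. The pointer is a bracket fixed to the wheel's base with a corner-shaped tip 114 mm from the axle and 76 mm up, just below the disc's top; this point's x axis points radially outward. It does not turn with the disc and never moves.
- wheel_center (a point): Centre of the disc's top face, on the vertical axle. The disc is 210 mm in diameter, its top is 78 mm above the bench, and it is 16 mm thick; the base below is fixed to the bench.
- wheel_head (a joint): Turn of the disc, rad, growing anticlockwise seen from above; 0 (or a full turn, 2 pi) when the stud is at the pointer. Turns freely both ways past a full turn. Its friction holds it where it is left; a push of about 1.5 N on the stud turns it.
- dish_mid (a point): Small loose white dish standing near the middle of the disc, 90 mm across at the rim, 34 mm tall, about 0.16 kg; this point is on its axis, half-way up. It rides with the disc.
- console: Grey controller box fixed on the bench, 150 x 220 mm and 52 mm tall, with a black top sheet, a display strip along its far side and a row of three grey keys nearer its -x side. Origin: centre of its underside; the row runs along its y axis. The order of the keys along the row varies.
- key_long: The key to press: the long rectangular one, 52 mm along its x axis by 20 mm along its y axis, standing 4 mm above the black sheet. Its origin is the centre of its top face; z up. It is a stiff membrane key: it gives only 1.5 mm in all and starts to give at 2 N. The press registers once it has been held at 6 N or more for 0.4 s. Key centres are 60 mm apart along the row (the y axis).
- key_round: Round key, 28 mm in diameter, not to be pressed. Its origin is the centre of its top face; z up. It is a stiff membrane key: it gives only 1.5 mm in all and starts to give at 2 N. 
- key_square: Square key, 26 x 26 mm, not to be pressed. Its origin is the centre of its top face; z up. It is a stiff membrane key: it gives only 1.5 mm in all and starts to give at 2 N. 
- paint_bowl: Blue glazed bowl, 70 mm across, 45 mm tall, a loose bystander near the work. Origin: centre of its underside.
- tin: Upright plain metal tin, 60 x 90 x 154 mm, with a small screw cap, a loose bystander near the work. Origin: centre of its underside.
- cup: White tapered cup standing mouth down, 84 mm across at the bench, 100 mm tall, a loose bystander near the work. Origin: centre of its underside.
- saucer: White saucer, 120 mm across, 18 mm tall, a loose bystander near the work. Origin: centre of its underside.

How it is judged:
On the way, in this order (a step that is already met when the one before it is completed fails the run):
1. the stud stands within 7 mm of the index point, the disc at rest and nobody touching it, for 0.3 s (horizontal distance between stud and index_point below 0.007 m and velocity of joint wheel_head between -0.05 and 0.05 rad/s and contact force between each of the arm, the fingers and wheel_head below 0.1 N), for 0.3 s.
2. the fingers press the long key with 6 N or more for 0.4 s, the stud still at the index point (horizontal distance between stud and index_point below 0.007 m and contact force between the fingers and key_long above 6 N), for 0.4 s.
At the end, for the whole second after the job is handed in: The stud stands within 7 mm (about 5 degrees) of the index point with the disc at rest, the dish stands upright within 25 mm of the wheel's centre, and nothing presses the long key any more (horizontal distance between stud and index_point below 0.007 m and velocity of joint wheel_head between -0.05 and 0.05 rad/s and horizontal distance between dish_mid and wheel_center below 0.025 m and angle between dish_mid's own z axis and vertical below 0.15 rad and contact force between anything else and key_long below 1 N); the robot touches nothing.
It fails at once if the long key pressed with more than 25 N (contact force between anything else and key_long above 25 N).
It fails at once if the round or square key pressed (2 N or more) (contact force between anything else and key_round above 2 N or contact force between anything else and key_square above 2 N).
It fails at once if the dish slid more than 25 mm off the wheel's centre, or tipped (horizontal distance between dish_mid and wheel_center above 0.025 m or angle between dish_mid's own z axis and vertical above 0.35 rad).
It fails at once if the bowl, tin, cup or saucer moved more than 20 mm (distance of any of paint_bowl, tin, cup, saucer from where it was at the start of the episode above 0.02 m).
It also fails if it takes over 59 s, if anything falls off the work surface, if the arm or the gripper's body presses on something with over 40 N, if the wrist force passes 120 N, or if a joint passes its speed limit or range.

## Robot

A 6-joint arm with a two-finger parallel gripper is mounted at the origin on the work surface. World frame = base frame: x ahead of the robot, y to its left, z up, the work surface at z = 0. Lengths are in m, angles in rad, forces in N, time in s.
With the tool pointing down it reaches from about 0.375 to 0.9 m from the base axis. Payload 3.1 kg.
Tool frame: the origin (TCP) lies midway between the tips of the shut fingers; the grasp point (between the pads) lies 19 mm behind it (arm.hold_point_z is the distance from the TCP to the grasp point, in m); x points along the fingers, z is the direction in which the jaws open and shut, and the axes are right-handed (so a half turn about x gives the same grasp; the last joint's range is limited). The gripper opens to 87 mm and grips with 3 to 60 N. Pads are 19 mm wide; open, the fingers measure 117 mm over their backs; the gripper's body (75 mm by 190 mm) begins 51 mm behind the grasp point.
Start: joints at [1.097, 0.527, 1.433, -0, 1.181, -0.178], TCP at [0.182, 0.598, 0.223] pointing down, gripper open.
Joint ranges: [-3.08, 3.08], [-0.75, 2.2], [0.22, 2.44], [-1.43, 4.57], [0, 2.65], [-2.85, 2.85]. Speed limits (rad/s): [2.79, 2.79, 3.14, 3.14, 3.14, 3.14].

## Interface

Orientations are given as a 3x3 rotation matrix whose columns are the frame's x, y, z axes.
In Python, from cell import state, grab_frame, arm, finder gives the robot as it stands. The module is installed in compiled form; this text tells all that it offers.
- The arm moves only by the tool arm_command, never from a script. Its argument "rows" is a list that holds one entry, the list of rows, each a list of 5 numbers: the shift along the tool's x, y, z in units of 40 mm (1.0 is 40 mm), then the turn about the tool's x in units of 6 degrees (1.0 is 6 degrees), then the gripper command: -1 is shut, 1 is fully open, values between are in proportion. A call has 1 to 8 rows; each row is the pose to reach, as a shift and turn from the pose measured when the call began, along the tool's axes at that moment; what a row does not reach only later rows make up. A row lasts 1/12 s, in which the tool goes at most 41.7 mm and 7.16 degrees, less where a joint would pass 70% of its speed; a pose out of reach is approached as far as the arm can. A call with a gripper value outside its range is refused whole. The fingers move at their own pace and stop on an object; "force" is the grip in N (left out, the last holds). Time passes only in rows, so rows that repeat a pose let the fingers close. It gives the time, the measured TCP pose, the force and the opening at its end, in the units of the state.
- state(): the state, without advancing time (a new reading comes with each control period).
- grab_frame(name): name is "side" or "top" or "wrist"; returns a dict with "color" (420x560x3 uint8, red, green, blue), "vertical_fov" (degrees; the focal length in pixels is half the picture's height over the tangent of half this angle, whatever the lens; pixels are square), "cx", "cy" (the principal point, pixels), "world_from_camera" (4x4, takes a point from camera to world coordinates). Camera axes: x right, y down, z forward; pixel columns grow to the right and rows downward; lengths in m; the calibration is good to about 2 mm. A picture is of the moment at which its call begins. There is no depth.
- arm.finish_job(): hands the job in, once; it reports no verdict.
Trained networks look in the newest picture that a camera, given by its name, has taken for a name from the list of things; names that differ only in an ending like _2 or _b are one class to them, and where a whole thing is asked for, a point or a joint stands for the part that bears it (a point fixed in the world has none). Each returns a list of dicts, best first, with "p" (0 to 1); they miss things now and then, are a little off and sometimes report something else, mostly with a low value. They report only what shows in the picture. A call takes as long as a camera call.
- finder.silhouettes(camera, query): "mask" (420x560 bool, what is visible of it) and "extent" ([left, top, width, height] in pixels, round what is visible of it).
- finder.place_of(camera, query): "uv" ([column, row] in pixels: a listed point, or the origin of a listed thing).
The state is a dict: "time": time; "joint_positions": joint angles; "dq": joint speeds; "joint_efforts": joint torques, N m; "ee_pos": TCP position; "tool_rot": TCP orientation; "wrist_force": force on the tool from outside, world axes, zero at the start; "moment": the same for the moment, N m; "opening": opening from 0.0 (shut) to 1.0 (fully open).
Only numpy, scipy, OpenCV 4.12 (cv2) and the standard library are available. Lean on these libraries where they do the work, as an engineer would, in place of code of your own. Each camera call takes 0.05 s, during which the arm holds its last target.

## Working session

There is one attempt and no reset: what is moved stays moved. The work goes in short steps, Python scripts to look and compute and a tool call to move; the robot and the scene stay as the last step left them, time stands still between calls to the robot, and variables do not carry over. Pictures are saved under pics/ and viewed, and the job is handed in when it is done.

Besides the shell and the picture viewer there is one more tool, called after "Request:" by a JSON object that holds its "fn" and its "kwargs". arm_command: Moves the arm, as the interface text tells. Its arguments: {"type":"object","properties":{"rows":{"type":"array","items":{"type":"array","items":{"type":"array","items":{"type":"number"}}}},"force":{"type":"number"}},"required":["rows"]}

```bash
mkdir -p pics
cat > h.py <<'E'
import numpy as np, cv2
from cell import state, grab_frame, arm, finder
def K(f):
    h=f["color"].shape[0]; fl=h/2/np.tan(np.radians(f["vertical_fov"])/2); return fl,f["cx"],f["cy"]
def ray(f,uv):
    fl,cx,cy=K(f); d=np.array([(uv[0]-cx)/fl,(uv[1]-cy)/fl,1.]); T=np.array(f["world_from_camera"])
    return T[:3,3],T[:3,:3]@d
def atz(f,uv,z):
    o,d=ray(f,uv); return o+d*(z-o[2])/d[2]
def proj(f,p):
    fl,cx,cy=K(f); T=np.linalg.inv(np.array(f["world_from_camera"])); c=T[:3,:3]@np.array(p)+T[:3,3]
    return np.array([cx+fl*c[0]/c[2],cy+fl*c[1]/c[2]])
def save(f,n,crop=None,s=1):
    im=f["color"][:,:,::-1]
    if crop: x,y,w,h=crop; im=im[y:y+h,x:x+w]
    if s!=1: im=cv2.resize(im,None,fx=s,fy=s,interpolation=cv2.INTER_CUBIC)
    cv2.imwrite("pics/"+n,im)
E
python3 - <<'E'
from h import *
np.set_printoptions(precision=4,suppress=True)
s=state(); print(s["time"],s["ee_pos"],s["tool_rot"],s["wrist_force"],s["opening"],arm.hold_point_z)
zs=dict(stud=.088,wheel_center=.078,index_point=.088,dish_mid=.095,key_long=.056,key_round=.056,key_square=.056,console=0,paint_bowl=0,tin=0,cup=0,saucer=0)
for c in ("top","side"):
    f=grab_frame(c); save(f,c+"0.png"); print(c,np.array(f["world_from_camera"]))
    for q,z in zs.items():
        for r in finder.place_of(c,q)[:2]:
            print(c,q,round(r["p"],2),np.array(r["uv"]),atz(f,r["uv"],z))
print(state()["time"])
E
```

```text
0.0 [0.1812 0.5974 0.2216] [[-0.001  -0.9569  0.2905]
 [-0.0019  0.2905  0.9569]
 [-1.      0.0004 -0.0021]] [-0.6318  0.8145 -0.115 ] 0.9983052280188737 0.0187
top [[ 0.0258 -0.9957  0.0885  0.4479]
 [-0.9997 -0.0261 -0.0018 -0.0162]
 [ 0.0041 -0.0884 -0.9961  1.512 ]
 [ 0.      0.      0.      1.    ]]
top wheel_center 0.96 [345.  219.1] [ 0.562  -0.2109  0.078 ]
top index_point 0.8 [312.7 218.7] [ 0.56   -0.1217  0.088 ]
top dish_mid 0.63 [346.1 215.5] [ 0.5705 -0.2115  0.095 ]
top key_long 0.6 [186.1 234.4] [0.5097 0.2258 0.056 ]
top key_round 0.65 [209.3 237.6] [0.5025 0.1612 0.056 ]
top key_square 0.65 [168.6 237.8] [0.4991 0.2738 0.056 ]
top key_square 0.28 [102.6 216.5] [0.5534 0.4594 0.056 ]
top console 0.72 [266.8 280. ] [ 0.3879 -0.0005  0.    ]
top console 0.71 [189.  230.7] [0.523  0.2272 0.    ]
top paint_bowl 0.66 [267.1 280.3] [ 0.3871 -0.0014  0.    ]
top tin 0.93 [449.9 265. ] [ 0.444  -0.5243  0.    ]
top cup 0.75 [289.  152.4] [ 0.7592 -0.0553  0.    ]
top saucer 0.73 [102.8 217. ] [0.556 0.477 0.   ]
top saucer 0.6 [287.4 152.1] [ 0.7599 -0.0506  0.    ]
side [[ 
[... 238 characters left out ...]
  0.088 ]
side wheel_center 0.6 [292.2 273.9] [ 0.5675 -0.2136  0.078 ]
side index_point 0.71 [282. 247.] [ 0.5565 -0.1223  0.088 ]
side dish_mid 0.97 [291.  271.3] [ 0.5634 -0.2148  0.095 ]
side key_long 0.57 [253.  176.4] [0.5217 0.2268 0.056 ]
side key_round 0.6 [252.9 190. ] [0.5109 0.1597 0.056 ]
side key_square 0.43 [247.  165.8] [0.5087 0.2867 0.056 ]
side console 0.57 [254.5 190. ] [0.522  0.2128 0.    ]
side paint_bowl 0.82 [222.5 242.6] [ 0.3811 -0.0037  0.    ]
side paint_bowl 0.58 [254.2 189.3] [0.5214 0.2166 0.    ]
side tin 0.97 [270.7 404. ] [ 0.446  -0.5224  0.    ]
side cup 0.84 [335.6 232.4] [ 0.7578 -0.0372  0.    ]
side saucer 0.76 [257.9 143.4] [0.5775 0.4739 0.    ]
1.3
```

View pics/top0.png

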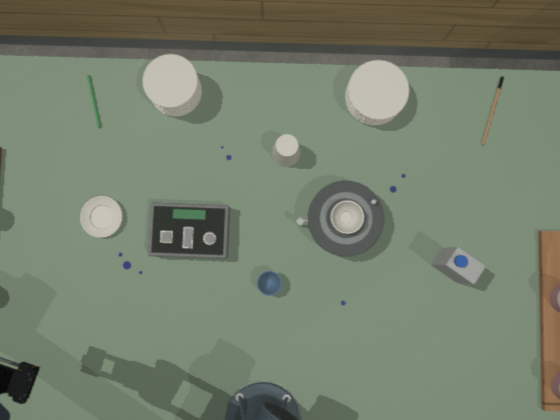

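View pics/side0.png

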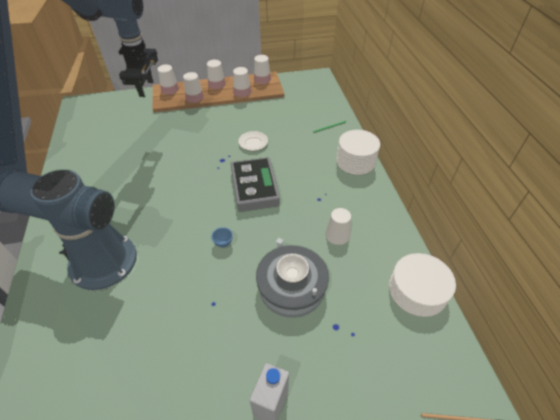

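Run:
```python
import cv2
a=cv2.imread("pics/top0.png")[150:290,270:430]; cv2.imwrite("pics/top0c.png",cv2.resize(a,None,fx=4,fy=4,interpolation=cv2.INTER_CUBIC))
a=cv2.imread("pics/side0.png")[210:330,220:370]; cv2.imwrite("pics/side0c.png",cv2.resize(a,None,fx=4,fy=4,interpolation=cv2.INTER_CUBIC))
a=cv2.imread("pics/top0.png")[180:290,120:270]; cv2.imwrite("pics/top0k.png",cv2.resize(a,None,fx=4,fy=4,interpolation=cv2.INTER_CUBIC))
```

```text
(no output)
```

View pics/top0c.png

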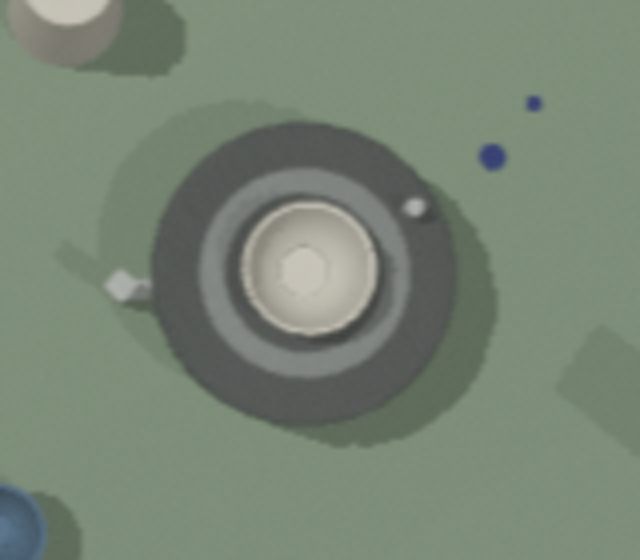

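View pics/side0c.png

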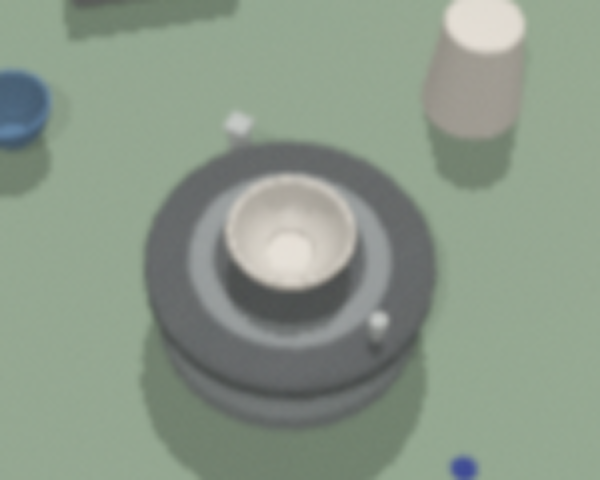

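View pics/top0k.png

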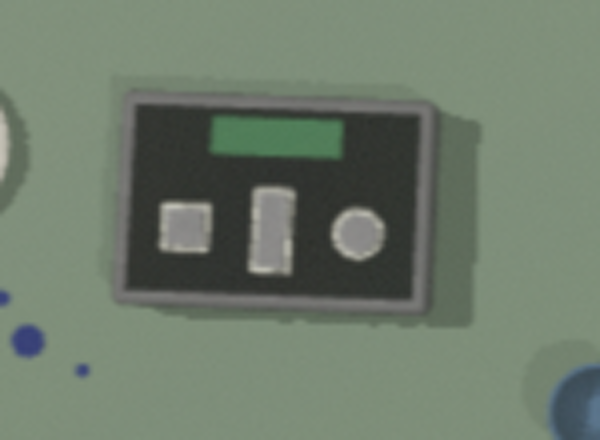

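The top view shows the stud at about (374,202), the pointer tip at about (300,221), and the disc centred near (346,218). The keys run square (167,238), long (188,238), round (210,238). Next I'll refine these positions.

```bash
cat > meas.py <<'E'
from h import *
from scipy.optimize import minimize
np.set_printoptions(precision=4,suppress=True)
F={c:grab_frame(c) for c in ("top","side")}
a=np.linspace(0,2*np.pi,72)
masks={}
for c,f in F.items():
    r=finder.silhouettes(c,"wheel_head")
    if r: masks[c]=r[0]["mask"]; print(c,r[0]["p"],r[0]["extent"])
def circ(f,x,y,R,z): return np.array([proj(f,(x+R*np.cos(t),y+R*np.sin(t),z)) for t in a])
for c,f in F.items():
    # dark-disc edge points by gray/saturation: print fit from color
    im=f["color"].astype(int); g=im.sum(2)/3; sat=im.max(2)-im.min(2)
    m=((g<105)&(sat<12)).astype(np.uint8)
    p=proj(f,(.563,-.212,.078)).astype(int)
    n,l,st,ce=cv2.connectedComponentsWithStats(m)
    d=[(st[i][4],i) for i in range(1,n) if abs(ce[i]-p).max()<25]
    i=max(d)[1]; M=(l==i).astype(np.uint8)
    cn=max(cv2.findContours(M,0,2)[0],key=cv2.contourArea); Mf=np.zeros_like(M); cv2.drawContours(Mf,[cn],0,1,-1)
    if c=="top": cv2.imwrite("pics/m_%s.png"%c,Mf*255)
    def cost(v):
        h=cv2.convexHull(np.vstack([circ(f,v[0],v[1],.105,.078),circ(f,v[0],v[1],.105,.062)]).astype(np.float32))
        b=np.zeros(Mf.shape,np.uint8); cv2.fillConvexPoly(b,np.round(h*16).astype(int),1,shift=4)
        return np.sum(b!=Mf)
    r=minimize(cost,[.563,-.212],method="Nelder-Mead",options=dict(initial_simplex=[[.563,-.212],[.57,-.212],[.563,-.205]]))
    print(c,"disc centre",r.x,r.fun,Mf.sum())
E
python3 - <<'E'
from meas import *
t=F["top"]
print("stud top",atz(t,(373.75,201.5),.098),"tip",atz(t,(300.5,221.5),.076))
s=F["side"]
print("side stud top",atz(s,(220+378/4,210+318/4),.098),"tip",atz(s,(220+238/4,210+124/4),.076))
for c,f in F.items():
    for q in ("stud","index_point","key_long","key_round","key_square"):
        print(c,q,[(round(r["p"],2),r["uv"],atz(f,r["uv"],.088 if q[0] in "si" else .056)) for r in finder.place_of(c,q)[:2]])
kk=lambda u,v:atz(t,(120+u/4,180+v/4),.056)
print("keys",kk(271,230),kk(186,227),kk(358,233))
print(state()["time"])
E
```

```text
top 0.82 [305.5, 179.9, 83.5, 75.4]
side 0.92 [257.1, 243.7, 71.9, 67.6]
top disc centre [ 0.5648 -0.2125] 168.0 4563
side disc centre [ 0.5634 -0.231 ] 2935.0 1120
stud top [ 0.6102 -0.2854  0.098 ] tip [ 0.5524 -0.0893  0.076 ]
side stud top [ 0.613 -0.286  0.098] tip [ 0.5553 -0.0902  0.076 ]
top stud [(0.73, [376.0, 199.2], array([ 0.6179, -0.2934,  0.088 ]))]
top index_point [(0.85, [311.8, 220.8], array([ 0.5542, -0.1194,  0.088 ]))]
top key_long [(0.47, [187.5, 232.2], array([0.5159, 0.2221, 0.056 ]))]
top key_round [(0.54, [207.2, 240.8], array([0.4935, 0.1667, 0.056 ]))]
top key_square [(0.64, [165.2, 237.0], array([0.501 , 0.2833, 0.056 ]))]
side stud [(0.92, [316.3, 290.2], array([ 0.6194, -0.2837,  0.088 ]))]
side index_point [(0.74, [283.9, 248.4], array([ 0.561 , -0.1284,  0.088 ])), (0.56, [253.1, 191.5], array([0.5074, 0.1216, 0.088 ]))]
side key_long [(0.43, [248.3, 176.6], array([0.505 , 0.2292, 0.056 ]))]
side key_round [(0.5, [253.3, 192.9], array([0.5101, 0.1456, 0.056 ]))]
side key_square []
keys [0.5013 0.2208 0.056 ] [0.5018 0.2797 0.056 ] [0.5007 0.1606 0.056 ]
2.0
```

```bash
cat > plan.py <<'E'
from h import *
np.set_printoptions(precision=3,suppress=True)
def plan(tg):
    s=state(); R=np.array(s["tool_rot"]); p=np.array(s["ee_pos"]); yaw=np.degrees(np.arctan2(R[1,2],R[0,2]))
    print("t",round(s["time"],2),"p",p,"yaw",round(yaw,1),"F",np.array(s["wrist_force"]),"open",round(s["opening"],3),"j6",round(s["joint_positions"][5],2))
    for q,y in tg:
        d=R.T@(np.array(q)-p)/.04
        dy=-(y-yaw)/6   # positive about tool x(down) = yaw decrease
        print(d.round(3), "turn",round(dy,2), "(or",round(dy-60,2),round(dy+60,2),")")
C=np.array([.5645,-.2125])
def arc(th,z,r=.0865):
    t=np.radians(th); return ((C[0]+r*np.cos(t),C[1]+r*np.sin(t),z))
E
python3 - <<'E'
from plan import *
plan([((.612,-.286,.16),-147.1),((.43,.25,.22),0),((.612,-.286,.19),-57)])
E
```

```text
t 2.0 p [0.182 0.598 0.223] yaw 73.1 F [ 0.15   0.328 -0.149] open 1.0 j6 -0.18
[  1.564 -16.718 -18.021] turn 36.7 (or -23.3 96.7 )
[ 0.064 -8.471 -6.521] turn 12.19 (or -47.81 72.19 )
[  0.814 -16.718 -18.021] turn 21.69 (or -38.31 81.69 )
```

Request:
{"fn": "arm_command", "kwargs": {"rows": [[[0, -0.6, -0.6, 1.1, 1], [0, -1.2, -1.3, 2.2, 1], [0, -1.9, -2.0, 3.3, 0.5], [0, -2.6, -2.7, 4.4, 0.5], [0, -3.3, -3.4, 5.5, 0.5], [0, -4.0, -4.1, 6.6, 0.5], [0, -4.7, -4.8, 7.7, 0.5], [0, -5.4, -5.5, 8.8, 0.5]]]}}

```text
time: 2.67
ee_pos: [0.3249, 0.3232, 0.2229]
tool_rot: [[0.001, -0.342, 0.94], [0.0, 0.94, 0.342], [-1.0, 0.0, 0.001]]
wrist_force: [0.6, 0.0, -0.8]
opening: 0.758
```

Run:
```python
from plan import *
plan([((.612,-.286,.16),-147.1)])
```

```text
t 2.67 p [0.325 0.323 0.223] yaw 20.0 F [ 0.649  0.005 -0.812] open 0.758 j6 0.19
[  1.57  -16.768   1.53 ] turn 27.85 (or -32.15 87.85 )
```

Request:
{"fn": "arm_command", "kwargs": {"rows": [[[0, -0.8, 0.1, 1.1, 0.5], [0, -1.7, 0.2, 2.2, 0.5], [0, -2.6, 0.3, 3.3, 0.5], [0, -3.5, 0.4, 4.4, 0.5], [0, -4.4, 0.5, 5.5, 0.5], [0, -5.3, 0.6, 6.6, 0.5], [0, -6.2, 0.7, 7.7, 0.5], [0, -7.0, 0.8, 8.8, 0.5]]]}}

```text
time: 3.33
ee_pos: [0.4518, 0.0689, 0.2232]
tool_rot: [[0.002, 0.547, 0.837], [0.0, 0.837, -0.547], [-1.0, 0.001, 0.002]]
wrist_force: [1.3, 0.5, 0.6]
opening: 0.753
```

Run:
```python
from plan import *
plan([((.612,-.286,.19),-147.1)])
```

```text
t 3.33 p [0.452 0.069 0.223] yaw -33.2 F [1.277 0.538 0.569] open 0.753 j6 0.48
[ 0.836 -5.237  8.206] turn 18.99 (or -41.01 78.99 )
```

Request:
{"fn": "arm_command", "kwargs": {"rows": [[[0, -0.5, 0.8, 1.1, 0], [0, -1.0, 1.6, 2.3, 0], [0, -1.5, 2.4, 3.4, 0], [0, -2.0, 3.2, 4.6, 0], [0, -2.5, 4.0, 5.7, 0], [0, -3.0, 4.8, 6.9, 0], [0, -3.5, 5.6, 8.0, 0], [0, -4.0, 6.4, 9.1, 0]]]}}

```text
time: 4.0
ee_pos: [0.5791, -0.207, 0.2234]
tool_rot: [[0.002, 0.999, 0.033], [0.0, 0.033, -0.999], [-1.0, 0.002, -0.0]]
wrist_force: [0.9, 0.5, 0.4]
opening: 0.503
```

Run:
```python
from plan import *
plan([((.612,-.286,.16),-147.1)])
```

```text
t 4.0 p [ 0.579 -0.207  0.223] yaw -88.1 F [0.869 0.496 0.372] open 0.503 j6 1.01
[1.588 0.755 2.002] turn 9.83 (or -50.17 69.83 )
```

Request:
{"fn": "arm_command", "kwargs": {"rows": [[[0, 0.3, 0.7, 1.1, -0.1], [0, 0.6, 1.4, 2.3, -0.1], [0, 0.8, 2.0, 3.5, -0.1], [0.5, 0.8, 2.0, 4.7, -0.1], [0.9, 0.8, 2.0, 5.9, -0.1], [1.1, 0.8, 2.0, 7.1, -0.1], [1.1, 0.8, 2.0, 8.3, -0.1], [1.1, 0.8, 2.0, 9.5, -0.1]]]}}

```text
time: 4.67
ee_pos: [0.6132, -0.2857, 0.1781]
tool_rot: [[0.0, 0.57, -0.821], [0.002, -0.821, -0.57], [-1.0, -0.001, -0.001]]
wrist_force: [0.2, 0.4, 0.1]
opening: 0.453
```

Run:
```python
from plan import *
plan([((.612,-.286,.085),-147.1)])
f=grab_frame("wrist"); save(f,"w1.png")
print(np.array(f["world_from_camera"])[:3,3])
print([(r["p"],r["uv"],atz(f,r["uv"],.088)) for r in finder.place_of("wrist","stud")])
print("pred",proj(f,(.612,-.286,.098)))
for q in("index_point","wheel_center","dish_mid"): print(q,[(r["p"],r["uv"],atz(f,r["uv"],.09)) for r in finder.place_of("wrist",q)])
```

```text
t 4.67 p [ 0.613 -0.286  0.178] yaw -145.2 F [0.213 0.428 0.068] open 0.453 j6 1.93
[ 2.328 -0.007  0.031] turn 0.31 (or -59.69 60.31 )
[ 0.656 -0.347  0.34 ]
[(0.95, [278.4, 214.4], array([ 0.612, -0.285,  0.088]))]
pred [278.761 217.41 ]
index_point []
wheel_center []
dish_mid [(0.81, [275.0, 313.4], array([ 0.562, -0.209,  0.09 ]))]
```

View pics/w1.png

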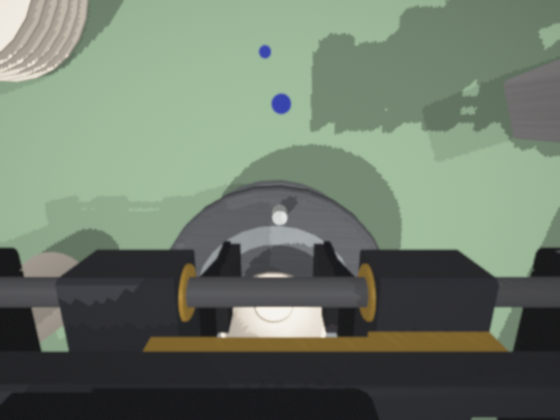

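The wrist view shows the stud at (279,217), within 1 mm of the top-view estimate. Now I'll descend and grip it.

Request:
{"fn": "arm_command", "kwargs": {"rows": [[[0.5, 0, 0, 0.3, -0.1], [1.1, 0, 0, 0.3, -0.1], [1.7, 0, 0, 0.3, -0.1], [2.1, 0, 0, 0.3, -0.1], [2.3, 0, 0, 0.3, -0.1], [2.3, 0, 0, 0.3, -0.1]]], "force": 8}}

```text
time: 5.42
ee_pos: [0.6129, -0.2851, 0.0856]
tool_rot: [[-0.001, 0.553, -0.833], [0.002, -0.833, -0.553], [-1.0, -0.003, -0.0]]
wrist_force: [0.1, 0.7, -0.4]
opening: 0.45
```

Request:
{"fn": "arm_command", "kwargs": {"rows": [[[0, 0, 0, 0, -0.5], [0, 0, 0, 0, -0.7], [0, 0, 0, 0, -1], [0, 0, 0, 0, -1], [0, 0, 0, 0, -1], [0, 0, 0, 0, -1], [0, 0, 0, 0, -1]]], "force": 8}}

```text
time: 6.0
ee_pos: [0.6132, -0.2857, 0.0866]
tool_rot: [[0.0, 0.553, -0.833], [0.001, -0.833, -0.553], [-1.0, -0.001, -0.001]]
wrist_force: [-1.4, -1.1, 3.3]
opening: 0.128
```

Run:
```python
from plan import *
s=state();p=np.array(s["ee_pos"])[:2]-C; print("r",np.hypot(*p),"th",np.degrees(np.arctan2(p[1],p[0])))
f=grab_frame("wrist"); save(f,"w2.png")
```

```text
r 0.08791474412226623 th -56.34547204172794
```

View pics/w2.png

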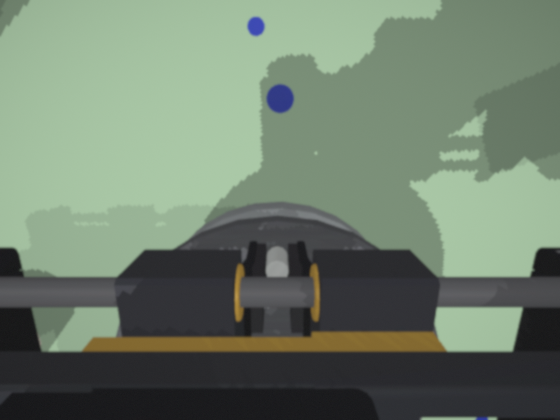

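The pin is gripped (opening 0.128 is about 11 mm). The wrist shows a small upward force, so I'll lift about 2 mm and sweep anticlockwise along the arc.

Request:
{"fn": "arm_command", "kwargs": {"rows": [[[-0.05, 0, 0, 0, -1], [-0.05, -0.01, -0.15, -0.67, -1], [-0.05, -0.02, -0.3, -1.33, -1], [-0.05, -0.05, -0.44, -2.0, -1], [-0.05, -0.08, -0.59, -2.67, -1], [-0.05, -0.13, -0.73, -3.33, -1], [-0.05, -0.19, -0.87, -4.0, -1], [-0.05, -0.25, -1.0, -4.67, -1]]]}}

```text
time: 6.72
ee_pos: [0.6409, -0.2551, 0.0876]
tool_rot: [[-0.001, 0.881, -0.473], [0.001, -0.473, -0.881], [-1.0, -0.001, -0.001]]
wrist_force: [0.2, -1.2, -2.8]
opening: 0.131
```

```bash
cat > nxt.py <<'E'
from plan import *
C=np.array([.565,-.2135])
import sys
s=state();v=np.array(s["ee_pos"])[:2]-C; th=np.degrees(np.arctan2(v[1],v[0])); print("r",np.hypot(*v),"th",th)
step=float(sys.argv[1])
import plan as P; P.C=C
plan([(arc(th+step*k,float(sys.argv[2]),.0855),th+step*k-90) for k in range(1,9)])
E
python3 nxt.py 4 .088
python3 - <<'E'
from h import *
f=grab_frame("top"); save(f,"t2.png",(270,140,180,140),4)
E
```

```text
r 0.08657980238658032 th -28.748147887040226
t 6.72 p [ 0.641 -0.255  0.088] yaw -118.2 F [ 0.208 -1.212 -2.778] open 0.131 j6 1.52
[-0.011 -0.031 -0.149] turn -0.58 (or -60.58 59.42 )
[-0.01  -0.045 -0.298] turn -1.24 (or -61.24 58.76 )
[-0.01  -0.069 -0.445] turn -1.91 (or -61.91 58.09 )
[-0.01  -0.104 -0.59 ] turn -2.58 (or -62.58 57.42 )
[-0.01  -0.149 -0.733] turn -3.24 (or -63.24 56.76 )
[-0.01  -0.204 -0.871] turn -3.91 (or -63.91 56.09 )
[-0.01  -0.268 -1.006] turn -4.58 (or -64.58 55.42 )
[-0.009 -0.341 -1.136] turn -5.24 (or -65.24 54.76 )
```

View pics/t2.png

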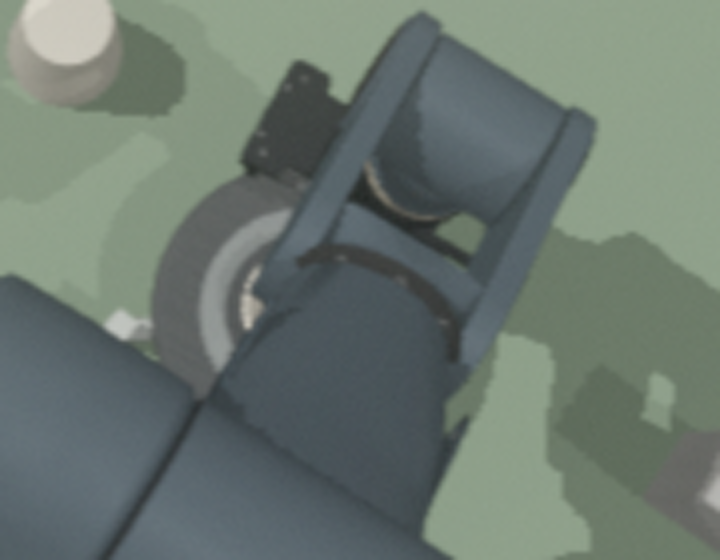

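Request:
{"fn": "arm_command", "kwargs": {"rows": [[[0, -0.01, -0.15, -0.63, -1], [0, -0.03, -0.3, -1.27, -1], [0, -0.06, -0.44, -1.92, -1], [0, -0.09, -0.59, -2.58, -1], [0, -0.14, -0.73, -3.25, -1], [0, -0.2, -0.87, -3.92, -1], [0, -0.26, -1.0, -4.58, -1], [0, -0.33, -1.13, -5.25, -1]]]}}

```text
time: 7.43
ee_pos: [0.6514, -0.208, 0.0875]
tool_rot: [[0.0, 0.998, 0.062], [0.002, 0.062, -0.998], [-1.0, 0.001, -0.002]]
wrist_force: [-0.8, -1.1, -1.3]
opening: 0.129
```

```bash
python3 nxt.py 4 .088
```

```text
r 0.08652961151328055 th 3.654439878468003
t 7.43 p [ 0.651 -0.208  0.088] yaw -86.4 F [-0.83  -1.133 -1.285] open 0.129 j6 1.03
[-0.011 -0.031 -0.149] turn -0.68 (or -60.68 59.32 )
[-0.011 -0.047 -0.297] turn -1.35 (or -61.35 58.65 )
[-0.011 -0.073 -0.444] turn -2.01 (or -62.01 57.99 )
[-0.011 -0.109 -0.589] turn -2.68 (or -62.68 57.32 )
[-0.011 -0.156 -0.731] turn -3.35 (or -63.35 56.65 )
[-0.01  -0.212 -0.869] turn -4.01 (or -64.01 55.99 )
[-0.01  -0.277 -1.003] turn -4.68 (or -64.68 55.32 )
[-0.01  -0.352 -1.132] turn -5.35 (or -65.35 54.65 )
```

Request:
{"fn": "arm_command", "kwargs": {"rows": [[[0, -0.02, -0.15, -0.68, -1], [0, -0.04, -0.3, -1.35, -1], [0, -0.06, -0.44, -2.01, -1], [0, -0.1, -0.59, -2.68, -1], [0, -0.15, -0.73, -3.35, -1], [0, -0.2, -0.87, -4.01, -1], [0, -0.27, -1.0, -4.68, -1], [0, -0.34, -1.13, -5.35, -1]]]}}

```text
time: 8.1
ee_pos: [0.6354, -0.1638, 0.0875]
tool_rot: [[0.002, 0.811, 0.585], [0.001, 0.585, -0.811], [-1.0, 0.002, 0.0]]
wrist_force: [1.3, -1.5, -2.0]
opening: 0.128
```

```bash
python3 nxt.py 4 .088
```

```text
r 0.08620191961623878 th 35.24281839475008
t 8.1 p [ 0.635 -0.164  0.088] yaw -54.2 F [ 1.259 -1.507 -1.985] open 0.128 j6 0.52
[-0.012 -0.021 -0.149] turn -0.58 (or -60.58 59.42 )
[-0.012 -0.036 -0.298] turn -1.24 (or -61.24 58.76 )
[-0.012 -0.06  -0.445] turn -1.91 (or -61.91 58.09 )
[-0.012 -0.095 -0.59 ] turn -2.58 (or -62.58 57.42 )
[-0.012 -0.14  -0.732] turn -3.24 (or -63.24 56.76 )
[-0.012 -0.194 -0.871] turn -3.91 (or -63.91 56.09 )
[-0.012 -0.258 -1.006] turn -4.58 (or -64.58 55.42 )
[-0.012 -0.332 -1.136] turn -5.24 (or -65.24 54.76 )
```

Request:
{"fn": "arm_command", "kwargs": {"rows": [[[0, -0.02, -0.15, -0.6, -1], [0, -0.04, -0.3, -1.25, -1], [0, -0.06, -0.44, -1.92, -1], [0, -0.1, -0.59, -2.58, -1], [0, -0.14, -0.73, -3.25, -1], [0, -0.2, -0.87, -3.92, -1], [0, -0.26, -1.0, -4.58, -1], [0, -0.33, -1.13, -5.25, -1]]]}}

```text
time: 8.77
ee_pos: [0.5989, -0.1347, 0.0875]
tool_rot: [[0.004, 0.385, 0.923], [0.001, 0.923, -0.385], [-1.0, 0.002, 0.003]]
wrist_force: [1.8, -1.1, -2.8]
opening: 0.133
```

```bash
python3 nxt.py 4 .088
python3 - <<'E'
from h import *
for c in ("top","side","wrist"):
    f=grab_frame(c); 
    if c=="wrist": save(f,"w3.png")
    elif c=="top": save(f,"t3.png",(270,140,180,140),4)
    else: save(f,"s3.png",(220,200,160,120),4)
    for q in("stud","index_point","wheel_center"): print(c,q,[(r["p"],r["uv"],atz(f,r["uv"],.088)) for r in finder.place_of(c,q)])
E
```

```text
r 0.08572541412318752 th 66.74218284936012
t 8.77 p [ 0.599 -0.135  0.088] yaw -22.6 F [ 1.787 -1.088 -2.757] open 0.133 j6 -0.01
[-0.012 -0.009 -0.149] turn -0.56 (or -60.56 59.44 )
[-0.012 -0.023 -0.298] turn -1.23 (or -61.23 58.77 )
[-0.013 -0.047 -0.445] turn -1.89 (or -61.89 58.11 )
[-0.013 -0.082 -0.59 ] turn -2.56 (or -62.56 57.44 )
[-0.014 -0.126 -0.732] turn -3.23 (or -63.23 56.77 )
[-0.014 -0.181 -0.871] turn -3.89 (or -63.89 56.11 )
[-0.015 -0.245 -1.006] turn -4.56 (or -64.56 55.44 )
[-0.015 -0.318 -1.136] turn -5.23 (or -65.23 54.77 )
top stud [(0.71, [344.3, 218.4], array([ 0.56304096, -0.20763042,  0.088     ]))]
top index_point []
top wheel_center [(0.8, [343.5, 220.2], array([ 0.55807564, -0.20552415,  0.088     ])), (0.52, [447.0, 263.5], array([ 0.44810516, -0.48686046,  0.088     ]))]
side stud [(0.74, [298.9, 243.4], array([ 0.60889566, -0.11942058,  0.088     ]))]
side index_point [(0.74, [284.6, 251.4], array([ 0.56080838, -0.13949281,  0.088     ]))]
side wheel_center [(0.9, [291.8, 272.3], array([ 0.56599636, -0.21425762,  0.088     ])), (0.67, [223.6, 243.3], array([ 0.38726684, -0.07386032,  0.088     ]))]
wrist stud [(0.7, [279.4, 262.3], array([ 0.59985002, -0.13667285,  0.088     ]))]
wrist index_point []
wrist wheel_center []
```

View pics/t3.png

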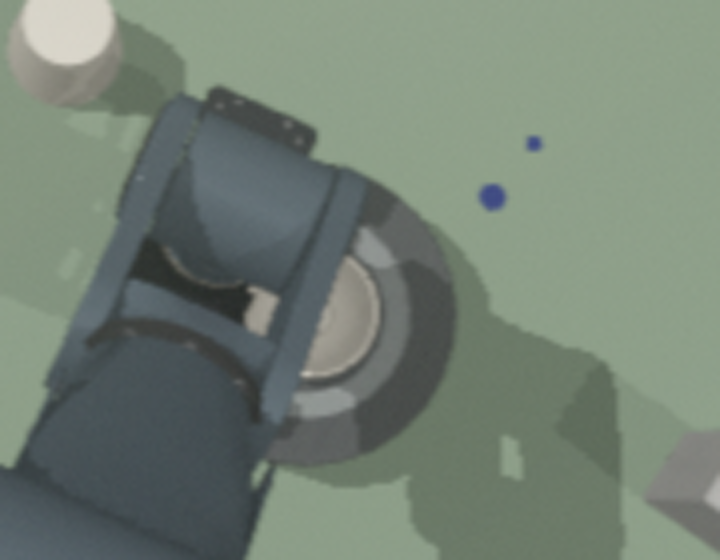

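View pics/w3.png

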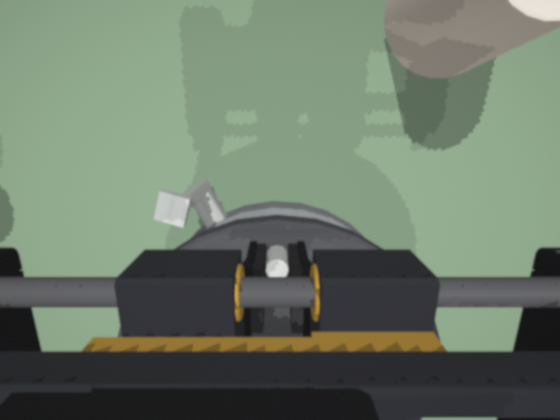

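View pics/s3.png

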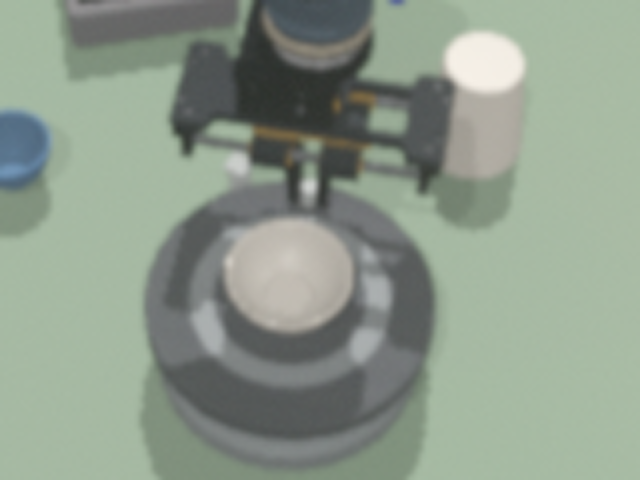

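Run:
```python
from h import *
f=grab_frame("wrist")
C=np.array([.565,-.2135])
for uv in ((172,208),(157,193),(190,196),(186,226),(153,222),(173,225)):
    p=atz(f,uv,.076); v=p[:2]-C; print(uv,p,np.hypot(*v),np.degrees(np.arctan2(v[1],v[0])))
save(f,"w3b.png",(130,160,120,90),6)
```

```text
(172, 208) [ 0.55530902 -0.08836244  0.076     ] 0.1255122509020309 94.42829526382575
(157, 193) [ 0.55169944 -0.07757103  0.076     ] 0.1365781499877997 95.58856330166769
(190, 196) [ 0.56766166 -0.08610062  0.076     ] 0.12742717975603482 88.80313423960568
(186, 226) [ 0.55767954 -0.10081242  0.076     ] 0.11292510382692844 93.71685019856314
(153, 222) [ 0.54161092 -0.09149686  0.076     ] 0.12422485412032414 100.85243403113469
(173, 225) [ 0.55117619 -0.09743917  0.076     ] 0.11688120070951158 96.7924049685688
```

View pics/w3b.png

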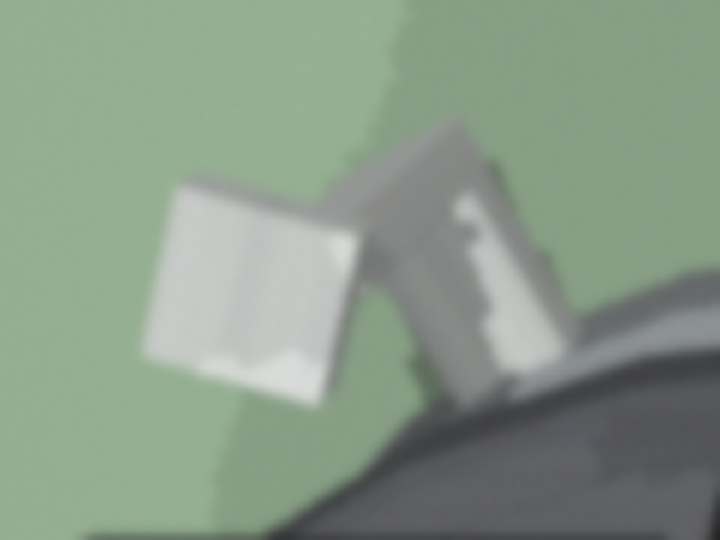

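```bash
python3 nxt.py 4.01 .088
```

```text
r 0.08566431591013644 th 67.09184067473016
t 9.42 p [ 0.598 -0.135  0.087] yaw -22.7 F [-0.52   2.622  0.177] open 0.134 j6 -0.01
[-0.013 -0.009 -0.149] turn -0.64 (or -60.64 59.36 )
[-0.013 -0.024 -0.298] turn -1.31 (or -61.31 58.69 )
[-0.013 -0.05  -0.446] turn -1.98 (or -61.98 58.02 )
[-0.013 -0.086 -0.591] turn -2.65 (or -62.65 57.35 )
[-0.014 -0.132 -0.733] turn -3.32 (or -63.32 56.68 )
[-0.014 -0.187 -0.872] turn -3.98 (or -63.98 56.02 )
[-0.014 -0.253 -1.006] turn -4.65 (or -64.65 55.35 )
[-0.015 -0.327 -1.136] turn -5.32 (or -65.32 54.68 )
```

Request:
{"fn": "arm_command", "kwargs": {"rows": [[[-0.01, -0.01, -0.15, -0.65, -1], [-0.01, -0.02, -0.3, -1.3, -1], [-0.01, -0.05, -0.45, -2.0, -1], [-0.01, -0.09, -0.59, -2.65, -1], [-0.01, -0.13, -0.73, -3.3, -1], [-0.01, -0.18, -0.86, -3.9, -1], [-0.01, -0.22, -0.94, -4.4, -1], [-0.01, -0.25, -0.99, -4.6, -1]]]}}

```text
time: 10.08
ee_pos: [0.558, -0.1285, 0.0875]
tool_rot: [[0.002, -0.086, 0.996], [0.002, 0.996, 0.086], [-1.0, 0.001, 0.003]]
wrist_force: [1.8, 2.3, -3.1]
opening: 0.126
```

Request:
{"fn": "arm_command", "kwargs": {"rows": [[[0, 0, 0, 0, -1], [0, 0, 0, 0, -1]]]}}

```text
time: 10.25
ee_pos: [0.5576, -0.1286, 0.0875]
tool_rot: [[0.001, -0.085, 0.996], [0.002, 0.996, 0.085], [-1.0, 0.002, 0.002]]
wrist_force: [-1.0, 0.4, -0.2]
opening: 0.13
```

```bash
python3 nxt.py 1 .088
python3 - <<'E'
from h import *
C=np.array([.565,-.2135])
for c in ("side","wrist"):
    f=grab_frame(c); 
    if c=="wrist": save(f,"w4.png")
    else: save(f,"s4.png",(220,200,160,120),4)
    for q in("stud","index_point","wheel_center","dish_mid"): print(c,q,[(r["p"],r["uv"],atz(f,r["uv"],.088)) for r in finder.place_of(c,q)])
E
```

```text
r 0.08525796640273865 th 94.9457758899962
t 10.25 p [ 0.558 -0.129  0.087] yaw 4.9 F [-0.958  0.389 -0.17 ] open 0.13 j6 -0.51
[-0.013  0.006 -0.037] turn -0.18 (or -60.18 59.82 )
[-0.013  0.005 -0.075] turn -0.35 (or -60.35 59.65 )
[-0.013  0.003 -0.112] turn -0.51 (or -60.51 59.49 )
[-0.013  0.001 -0.149] turn -0.68 (or -60.68 59.32 )
[-0.013 -0.002 -0.186] turn -0.85 (or -60.85 59.15 )
[-0.013 -0.006 -0.223] turn -1.01 (or -61.01 58.99 )
[-0.013 -0.01  -0.26 ] turn -1.18 (or -61.18 58.82 )
[-0.013 -0.015 -0.297] turn -1.35 (or -61.35 58.65 )
side stud [(0.76, [283.9, 247.5], array([ 0.56166999, -0.12522496,  0.088     ]))]
side index_point [(0.95, [284.3, 246.9], array([ 0.56328728, -0.12331231,  0.088     ]))]
side wheel_center [(0.82, [289.8, 274.0], array([ 0.55923724, -0.21861687,  0.088     ]))]
side dish_mid [(0.76, [292.5, 273.1], array([ 0.56736436, -0.21723988,  0.088     ]))]
wrist stud [(0.7, [277.7, 261.4], array([ 0.55922234, -0.12958552,  0.088     ]))]
wrist index_point [(0.67, [273.4, 259.6], array([ 0.5568048 , -0.12872515,  0.088     ]))]
wrist wheel_center []
wrist dish_mid []
```

View pics/w4.png

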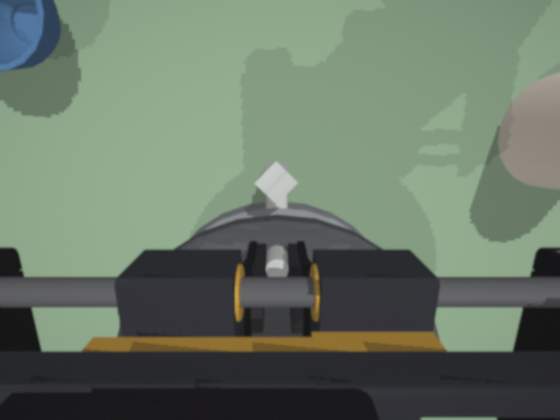

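View pics/s4.png

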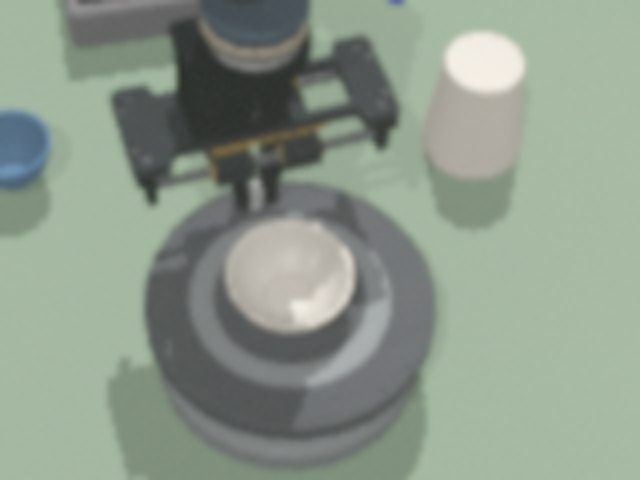

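In the wrist view the pin (column 277) and the pointer head (column 276) line up radially. Releasing now, then lifting straight up.

Request:
{"fn": "arm_command", "kwargs": {"rows": [[[0, 0, 0, 0, -0.6], [0, 0, 0, 0, -0.4], [0, 0, 0, 0, -0.3], [0, 0, 0, 0, -0.2], [-0.4, 0, 0, 0, -0.2], [-1.2, 0, 0, 0, -0.2], [-2.0, 0, 0, 0, -0.2], [-2.8, 0, 0, 0, -0.2]]]}}

```text
time: 11.42
ee_pos: [0.5576, -0.1287, 0.2005]
tool_rot: [[0.002, -0.086, 0.996], [0.002, 0.996, 0.086], [-1.0, 0.002, 0.002]]
wrist_force: [0.7, -0.1, 0.2]
opening: 0.399
```

```bash
python3 nxt.py 1 .088
python3 - <<'E'
from h import *
C=np.array([.565,-.2135])
for c in ("side","wrist"):
    f=grab_frame(c); 
    if c=="wrist": save(f,"w5.png")
    else: save(f,"s5.png",(220,200,160,120),4)
    for q in("stud","index_point","wheel_center","dish_mid"): print(c,q,[(r["p"],r["uv"],atz(f,r["uv"],.088)) for r in finder.place_of(c,q)])
E
```

```text
r 0.08507795060358349 th 94.99162300010948
t 11.42 p [ 0.558 -0.129  0.2  ] yaw 4.9 F [ 0.676 -0.065  0.243] open 0.399 j6 -0.51
[ 2.812  0.005 -0.043] turn -0.18 (or -60.18 59.82 )
[ 2.812  0.004 -0.08 ] turn -0.35 (or -60.35 59.65 )
[ 2.812  0.003 -0.117] turn -0.51 (or -60.51 59.49 )
[ 2.812  0.    -0.154] turn -0.68 (or -60.68 59.32 )
[ 2.812 -0.003 -0.192] turn -0.85 (or -60.85 59.15 )
[ 2.812 -0.006 -0.229] turn -1.01 (or -61.01 58.99 )
[ 2.812 -0.011 -0.266] turn -1.18 (or -61.18 58.82 )
[ 2.812 -0.016 -0.303] turn -1.35 (or -61.35 58.65 )
side stud [(0.63, [282.9, 246.1], array([ 0.55979121, -0.11960149,  0.088     ])), (0.29, [251.7, 187.9], array([0.50540101, 0.1392017 , 0.088     ]))]
side index_point []
side wheel_center [(0.81, [291.7, 271.2], array([ 0.56651065, -0.21063112,  0.088     ]))]
side dish_mid [(0.67, [294.2, 272.2], array([ 0.57273967, -0.21529217,  0.088     ]))]
wrist stud [(0.59, [277.3, 206.2], array([ 0.55883166, -0.12882496,  0.088     ]))]
wrist index_point [(0.7, [278.6, 297.6], array([ 0.56783836, -0.21833929,  0.088     ])), (0.61, [274.6, 208.8], array([ 0.55667653, -0.1313808 ,  0.088     ]))]
wrist wheel_center []
wrist dish_mid [(0.78, [276.7, 300.3], array([ 0.56628839, -0.22137403,  0.088     ]))]
```

View pics/w5.png

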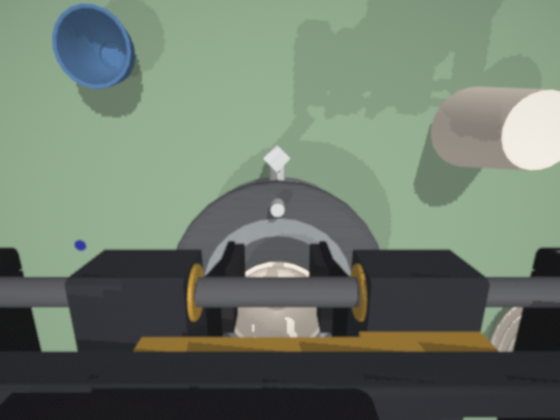

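The wrist view shows the stud (277,209) in line with the pointer (276,158), with the dish centred and the hand clear. Next I'll go above the long key with the fingers shut.

Run:
```python
from plan import *
plan([((.5013,.2208,.2),-.5),((.5013,.2208,.13),-.5)])
```

```text
t 11.92 p [ 0.557 -0.128  0.198] yaw 4.9 F [ 0.584 -0.821  0.256] open 0.401 j6 -0.51
[-0.022  8.818 -0.64 ] turn 0.9 (or -59.1 60.9 )
[ 1.728  8.813 -0.64 ] turn 0.9 (or -59.1 60.9 )
```

Request:
{"fn": "arm_command", "kwargs": {"rows": [[[0, 0.8, 0, 0.1, -1], [0, 1.7, -0.1, 0.2, -1], [0, 2.6, -0.2, 0.3, -1], [0, 3.5, -0.3, 0.4, -1], [0, 4.5, -0.3, 0.5, -1], [0, 5.5, -0.4, 0.6, -1], [0, 6.5, -0.5, 0.8, -1], [0, 7.5, -0.6, 0.9, -1]]], "force": 20}}

```text
time: 12.58
ee_pos: [0.5065, 0.1701, 0.1982]
tool_rot: [[-0.002, 0.01, 1.0], [0.003, 1.0, -0.01], [-1.0, 0.003, -0.002]]
wrist_force: [1.3, -0.6, -0.8]
opening: 0.005
```

Run:
```python
from plan import *
plan([((.5013,.2208,.2),-.5),((.5013,.2208,.12),-.5)])
f=grab_frame("wrist"); save(f,"w6.png")
for q in("key_long","key_round","key_square"): print(q,[(r["p"],r["uv"],atz(f,r["uv"],.056)) for r in finder.place_of("wrist",q)])
```

```text
t 12.58 p [0.507 0.17  0.198] yaw -0.6 F [ 1.292 -0.587 -0.787] open 0.005 j6 0.12
[-0.04   1.267 -0.143] turn -0.01 (or -60.01 59.99 )
[ 1.96   1.262 -0.14 ] turn -0.01 (or -60.01 59.99 )
key_long [(0.59, [271.2, 145.4], array([0.502, 0.22 , 0.056]))]
key_round [(0.64, [266.9, 210.3], array([0.497, 0.158, 0.056]))]
key_square [(0.72, [271.3, 73.2], array([0.503, 0.282, 0.056]))]
```

View pics/w6.png

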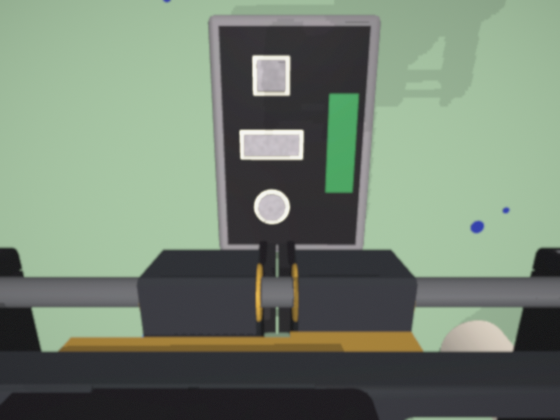

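Request:
{"fn": "arm_command", "kwargs": {"rows": [[[0.2, 0.5, -0.05, 0, -1], [0.6, 1.0, -0.1, 0, -1], [1.2, 1.25, -0.12, 0, -1], [2.0, 1.26, -0.12, 0, -1], [2.7, 1.26, -0.12, 0, -1], [2.7, 1.26, -0.12, 0, -1], [2.7, 1.26, -0.12, 0, -1]]]}}

```text
time: 13.37
ee_pos: [0.5016, 0.2183, 0.0891]
tool_rot: [[-0.005, 0.007, 1.0], [0.001, 1.0, -0.007], [-1.0, 0.001, -0.005]]
wrist_force: [0.4, -0.7, 1.0]
opening: 0.007
```

Run:
```python
from plan import *
plan([((.502,.2205,.06),-.5)])
f=grab_frame("wrist"); save(f,"w7.png")
f=grab_frame("side"); save(f,"s7.png",(200,130,120,90),6)
```

```text
t 13.37 p [0.502 0.218 0.089] yaw -0.4 F [ 0.385 -0.676  0.979] open 0.007 j6 0.21
[0.727 0.053 0.014] turn 0.01 (or -59.99 60.01 )
```

View pics/w7.png

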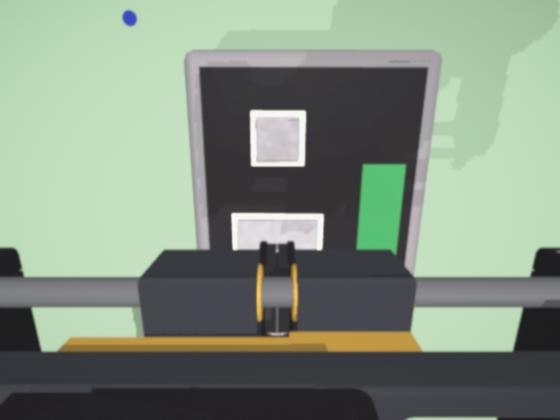

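View pics/s7.png

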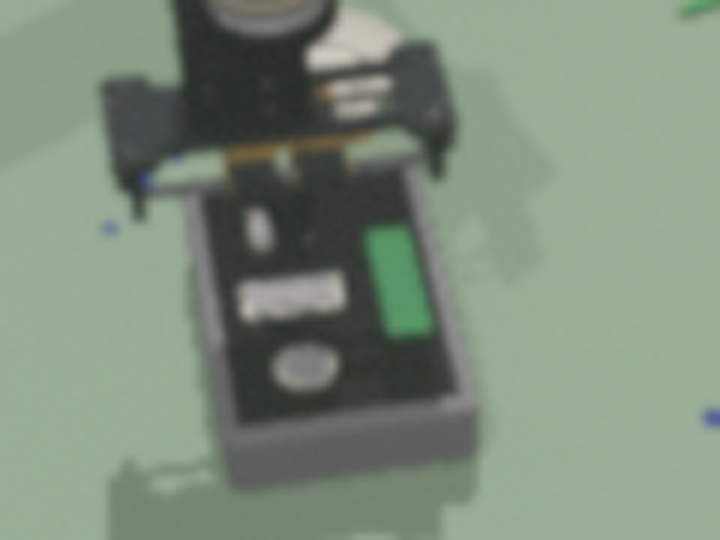

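Request:
{"fn": "arm_command", "kwargs": {"rows": [[[0.2, 0.05, 0, 0, -1], [0.4, 0.05, 0, 0, -1], [0.55, 0.05, 0, 0, -1], [0.65, 0.05, 0, 0, -1], [0.65, 0.05, 0, 0, -1], [0.65, 0.05, 0, 0, -1]]]}}

```text
time: 13.97
ee_pos: [0.5034, 0.2213, 0.0653]
tool_rot: [[-0.0, 0.007, 1.0], [0.002, 1.0, -0.007], [-1.0, 0.002, -0.0]]
wrist_force: [0.2, -1.2, 0.4]
opening: 0.004
```

Request:
{"fn": "arm_command", "kwargs": {"rows": [[[0.05, 0, 0, 0, -1], [0.1, 0, 0, 0, -1], [0.1, 0, 0, 0, -1], [0.1, 0, 0, 0, -1]]]}}

```text
time: 14.3
ee_pos: [0.5033, 0.2213, 0.0612]
tool_rot: [[-0.0, 0.007, 1.0], [0.002, 1.0, -0.007], [-1.0, 0.002, -0.0]]
wrist_force: [-1.2, -0.1, -0.2]
opening: 0.003
```

Request:
{"fn": "arm_command", "kwargs": {"rows": [[[0.03, 0, 0, 0, -1], [0.07, 0, 0, 0, -1], [0.07, 0, 0, 0, -1], [0.07, 0, 0, 0, -1]]]}}

```text
time: 14.63
ee_pos: [0.5032, 0.2213, 0.0583]
tool_rot: [[-0.0, 0.007, 1.0], [0.002, 1.0, -0.007], [-1.0, 0.002, -0.0]]
wrist_force: [-0.7, -0.4, -0.2]
opening: 0.004
```

Request:
{"fn": "arm_command", "kwargs": {"rows": [[[0.03, 0, 0, 0, -1], [0.05, 0, 0, 0, -1], [0.05, 0, 0, 0, -1]]]}}

```text
time: 14.88
ee_pos: [0.5034, 0.2213, 0.0565]
tool_rot: [[0.0, 0.007, 1.0], [0.002, 1.0, -0.007], [-1.0, 0.002, 0.0]]
wrist_force: [-0.2, -0.2, 3.8]
opening: 0.007
```

Request:
{"fn": "arm_command", "kwargs": {"rows": [[[0.02, 0, 0, 0, -1], [0.02, 0, 0, 0, -1]]]}}

```text
time: 15.05
ee_pos: [0.5034, 0.2213, 0.0561]
tool_rot: [[0.0, 0.007, 1.0], [0.002, 1.0, -0.007], [-1.0, 0.002, 0.0]]
wrist_force: [-1.1, -1.3, 4.8]
opening: 0.004
```

Request:
{"fn": "arm_command", "kwargs": {"rows": [[[0.03, 0, 0, 0, -1], [0.03, 0, 0, 0, -1]]]}}

```text
time: 15.22
ee_pos: [0.5034, 0.2214, 0.0556]
tool_rot: [[0.0, 0.006, 1.0], [0.002, 1.0, -0.006], [-1.0, 0.002, 0.0]]
wrist_force: [-2.4, -0.7, 7.5]
opening: 0.007
```

Request:
{"fn": "arm_command", "kwargs": {"rows": [[[0.035, 0, 0, 0, -1], [0.035, 0, 0, 0, -1], [0.035, 0, 0, 0, -1]]]}}

```text
time: 15.47
ee_pos: [0.5034, 0.2214, 0.0555]
tool_rot: [[0.001, 0.006, 1.0], [0.002, 1.0, -0.006], [-1.0, 0.002, 0.001]]
wrist_force: [-2.2, -0.7, 10.9]
opening: 0.004
```

Request:
{"fn": "arm_command", "kwargs": {"rows": [[[0.032, 0, 0, 0, -1], [0.032, 0, 0, 0, -1], [0.032, 0, 0, 0, -1], [0.032, 0, 0, 0, -1], [0.032, 0, 0, 0, -1], [0.032, 0, 0, 0, -1], [0.032, 0, 0, 0, -1], [0.032, 0, 0, 0, -1]]]}}

```text
time: 16.13
ee_pos: [0.5034, 0.2214, 0.0555]
tool_rot: [[0.001, 0.006, 1.0], [0.002, 1.0, -0.006], [-1.0, 0.002, 0.001]]
wrist_force: [-2.1, -0.5, 11.4]
opening: 0.006
```

Request:
{"fn": "arm_command", "kwargs": {"rows": [[[0.03, 0, 0, 0, -1], [0.03, 0, 0, 0, -1], [0.03, 0, 0, 0, -1], [0.03, 0, 0, 0, -1]]]}}

```text
time: 16.47
ee_pos: [0.5034, 0.2214, 0.0555]
tool_rot: [[0.002, 0.006, 1.0], [0.002, 1.0, -0.006], [-1.0, 0.002, 0.002]]
wrist_force: [-2.0, -0.3, 10.2]
opening: 0.005
```

Held at 10–11 N for about 1.2 s. Retracting straight up.

Request:
{"fn": "arm_command", "kwargs": {"rows": [[[-0.2, 0, 0, 0, -1], [-0.7, 0, 0, 0, -1], [-1.5, 0, 0, 0, -1], [-2.4, 0, 0, 0, -1], [-3.2, 0, 0, 0, -1], [-3.6, 0, 0, 0, -1], [-3.6, 0, 0, 0, -1], [-3.6, 0, 0, 0, -1]]]}}

```text
time: 17.13
ee_pos: [0.5035, 0.2211, 0.2003]
tool_rot: [[0.004, 0.006, 1.0], [0.003, 1.0, -0.006], [-1.0, 0.003, 0.004]]
wrist_force: [0.5, 0.4, -1.2]
opening: 0.006
```

Run:
```python
from plan import *
plan([])
f=grab_frame("top"); save(f,"t9.png",(100,130,370,170),2)
save(f,"t9w.png",(270,150,160,140),4)
g=grab_frame("side"); save(g,"s9.png")
for q,z in dict(stud=.088,wheel_center=.078,dish_mid=.095,paint_bowl=0,tin=0,cup=0,saucer=0).items():
    for c,F in(("top",f),("side",g)): print(c,q,[(round(r["p"],2),np.array(r["uv"]),atz(F,r["uv"],z)) for r in finder.place_of(c,q)[:1]])
```

```text
t 17.13 p [0.503 0.221 0.2  ] yaw -0.3 F [ 0.514  0.386 -1.187] open 0.006 j6 0.21
top stud [(0.92, array([317.1, 215.4]), array([ 0.569, -0.133,  0.088]))]
side stud [(0.65, array([283.7, 246.6]), array([ 0.562, -0.122,  0.088]))]
top wheel_center [(0.88, array([344.2, 218.2]), array([ 0.564, -0.209,  0.078]))]
side wheel_center [(0.77, array([293.9, 273. ]), array([ 0.573, -0.212,  0.078]))]
top dish_mid [(0.61, array([347.7, 217.3]), array([ 0.566, -0.216,  0.095]))]
side dish_mid [(0.92, array([291.4, 273.4]), array([ 0.563, -0.222,  0.095]))]
top paint_bowl [(0.69, array([265.7, 279.8]), array([0.388, 0.003, 0.   ]))]
side paint_bowl [(0.52, array([222.4, 244.7]), array([ 0.38 , -0.012,  0.   ]))]
top tin [(0.75, array([450.4, 262. ]), array([ 0.453, -0.526,  0.   ]))]
side tin [(0.81, array([271.5, 402. ]), array([ 0.449, -0.518,  0.   ]))]
top cup [(0.86, array([288.6, 155. ]), array([ 0.751, -0.054,  0.   ]))]
side cup [(0.92, array([338.3, 232.4]), array([ 0.767, -0.039,  0.   ]))]
top saucer [(0.95, array([102.7, 215.7]), array([0.56 , 0.478, 0.   ]))]
side saucer [(0.57, array([253.4, 142.3]), array([0.56 , 0.485, 0.   ]))]
```

View pics/t9w.png

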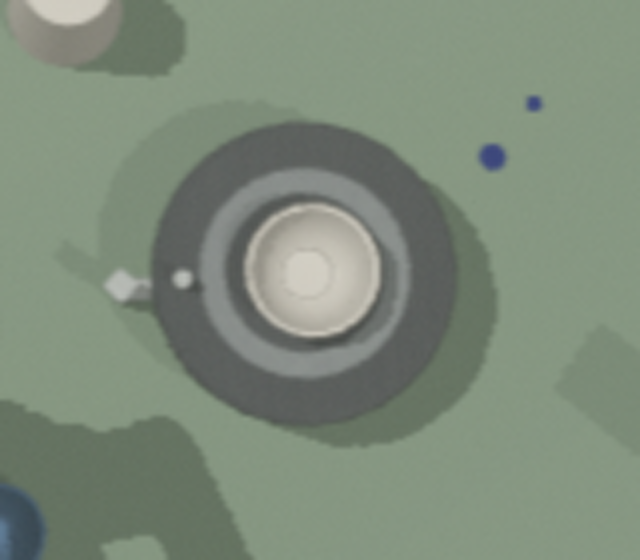

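View pics/s9.png

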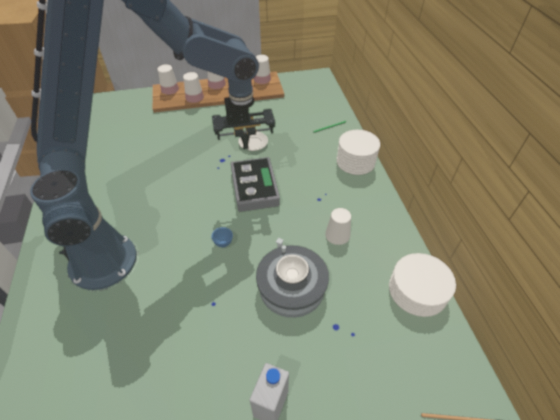

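The top view shows the stud (crop 182,279) on the line from the disc centre (304,273) to the pointer (122,286), with the dish central. The bystanders haven't moved and the hand is clear, so I'm handing in.

Run:
```python
from cell import arm,state
print(arm.finish_job(), state()["time"], state()["wrist_force"])
```

```text
the job is handed in; nothing more can be done
the job is handed in; nothing more can be done
```

The job is handed in; it gave no verdict, so what follows is from my own checks. The robot clock read about 17 s at my last reading.

**Wheel:** I gripped the stud with 8 N and turned the disc about 151° anticlockwise until the stud stood at the pointer. I then opened the fingers and lifted straight up.
- In the wrist view after release, the pin (column 277) lined up with the pointer (column 276).
- In the final top view the stud is within about 2 mm of the line from the disc centre to the pointer.

**Key:** I pressed the long key with the shut fingertips. The wrist force read 10–11 N for about 1.2 s, and the highest reading I saw was 11.4 N. I then raised the hand to 0.20 m.

**Last checks:**
- **Dish:** it is upright and within about 10 mm of the wheel's centre.
- **Bystanders:** the bowl, tin, cup and saucer are where they were. The finder's readings of them shifted by about 17 mm at most, which fits its own scatter, and the pictures show no change.
- **One disagreement:** the finder's top-view reading of the stud (x = 0.569 m) is about 11 mm off along x from the gripper's position at release (x = 0.558 m). The top and wrist pictures both show the stud aligned, so I put it down to finder error.
- **Script error:** the hand-in script's last state readout failed because the job was already closed.

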